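# Dispense sample tubes into the collecting pan

### The job

Put the collecting pan into its nest under the tube dispenser, handle towards you and seated flat on the pocket floor. Then pull the dispenser's shutter open so that all five sample tubes drop into the pan, and push the shutter fully shut again, leaving the pan in its nest. Leave the other things on the bench where they are.

Things in the scene. Friction and masses are not known exactly. Their poses are not given: they have to be found in the camera images.
- dispenser: Bench-top tube dispenser, screwed down: aluminium base plate and frame with an open clear acrylic hopper on top, 206 mm high. Origin on the bench under the centre of the hopper's outlet; -x is its open front, where the pan goes in; z up. Its numbers are in this frame, mm. Base plate x -60 to 74, y -60 to 60, 10 thick. Two upright cheeks at y +-52 to +-58, x 8 to 72; back plate from x 68.
- outlet (a point): Centre of the hopper's outlet, on top of the shut shutter: dispenser x 0, y 0, z 104 mm. Outlet inside x +-41, y +-27. Hopper outside (rim counted) x +-47, y -92 to 34, z 105 to 206. All above the nest is free from z 20 up to z 96, open to the front, between y -52 and 52.
- rail_end (a point): Middle of the stop bar that joins the outer ends of the shutter's two rails: dispenser x 0, y 186, z 96 mm; a 12 mm leg goes from it down to the bench. The rails run along y from -66 to 190 at x +-45 to +-53, z 96 to 110 mm.
- nest (a point): Centre of the floor of the nest, the shallow pocket on the base plate straight below the outlet, 10 mm above the bench; axes as the dispenser. Floor 105 (x) by 75 (y) mm; four steel lips flare outward and stand 10 mm above the floor (116 by 86 mm between their top edges).
- shutter (a joint): The sliding shutter (steel plate) that closes the outlet from below, in m: 0 = fully shut, 0.060 = fully open. It slides level, along the dispenser's +y to open; about 2 N of friction, it stays where it is left. Only when it is almost fully open is the whole outlet (54 mm) free.
- pull_tab (a point): Centre of the grip of the shutter's pull tab, which moves with the shutter: an upright black grip, 12 mm thick along the dispenser's y, 40 mm wide along x, from 18 mm below to 18 mm above this point, clear above. Shutter shut: x 0, y 115, z 134 mm in the dispenser's frame (81 mm beyond the hopper's side).
- pan: Steel collecting pan, open at the top, 100 (x) by 70 (y) by 45 mm high, walls and floor 4 mm, 0.15 to 0.3 kg, with a straight black stub handle at its -x end. Origin: centre of the pan's underside, handle not counted; x points away from the handle, z up. In the nest, its handle points out of the dispenser's front (pan x along dispenser x).
- pan_handle (a point): Grip point on the pan's handle, at x -115, y 0, z 31 mm in the pan's frame. The handle runs along the pan's x from -50 to -156 mm, 24 mm wide (y), 22 mm high (z 20 to 42 above the pan's underside).
- tube0: Empty capped sample tube (one of five alike), 17 mm diameter by 75 mm long, white, 12 g. Origin in its middle, x along it. Starts lying in the hopper on the shutter, along the dispenser's x.
- tube1: Empty capped sample tube (one of five alike), 17 mm diameter by 75 mm long, white, 12 g. Origin in its middle, x along it. Starts lying in the hopper on the shutter, along the dispenser's x.
- tube2: Empty capped sample tube (one of five alike), 17 mm diameter by 75 mm long, white, 12 g. Origin in its middle, x along it. Starts lying in the hopper on the shutter, along the dispenser's x.
- tube3: Empty capped sample tube (one of five alike), 17 mm diameter by 75 mm long, white, 12 g. Origin in its middle, x along it. Starts lying in the hopper on the shutter, along the dispenser's x.
- tube4: Empty capped sample tube (one of five alike), 17 mm diameter by 75 mm long, white, 12 g. Origin in its middle, x along it. Starts lying in the hopper on the shutter, along the dispenser's x.
- tube_rack: Bystander: white rack with three 50 ml tubes, 70 x 150 mm, 115 mm high. Origin under its centre.
- tip_box: Bystander: pipette-tip box, 90 x 126 x 62 mm. Origin under its centre.
- spray_bottle: Bystander: trigger spray bottle, 80 mm diameter, 212 mm high. Origin under its centre.
- reagent_bottle: Bystander: glass jar, 68 mm diameter, 135 mm high. Origin under its centre.
- scissors: Bystander: lab scissors lying flat, about 150 mm long, 9 mm high. Origin on the bench at the pivot.
- loose_cap: Bystander: screw cap lying on the bench, 35 mm diameter, 14 mm high. Origin under its centre.
- wipes_box: Bystander: carton of wipes, 115 x 130 x 75 mm. Origin under its centre.

How it is judged:
On the way, in this order (a step that is already met when the one before it is completed fails the run):
1. the pan sits flat in the nest with the shutter still shut (x of pan in the frame of nest between -0.006 and 0.006 m and y of pan in the frame of nest between -0.006 and 0.006 m and z of pan in the frame of nest below 0.004 m and angle between pan's own z axis and vertical below 0.04 rad and angle between the x axis of pan and the x axis of nest, either way round below 0.09 rad and x of pan_handle in the frame of nest between -0.2 and 0 m and value of joint shutter below 0.008 m), for 0.2 s.
2. all five tubes have dropped into the pan, in its nest, with the shutter open (x of pan in the frame of nest between -0.006 and 0.006 m and y of pan in the frame of nest between -0.006 and 0.006 m and z of pan in the frame of nest below 0.004 m and angle between pan's own z axis and vertical below 0.04 rad and angle between the x axis of pan and the x axis of nest, either way round below 0.09 rad and x of pan_handle in the frame of nest between -0.2 and 0 m and x of tube0 in the frame of pan between -0.05 and 0.05 m and y of tube0 in the frame of pan between -0.035 and 0.035 m and z of tube0 in the frame of pan between 0 and 0.045 m and x of tube1 in the frame of pan between -0.05 and 0.05 m and y of tube1 in the frame of pan between -0.035 and 0.035 m and z of tube1 in the frame of pan between 0 and 0.045 m and x of tube2 in the frame of pan between -0.05 and 0.05 m and y of tube2 in the frame of pan between -0.035 and 0.035 m and z of tube2 in the frame of pan between 0 and 0.045 m and x of tube3 in the frame of pan between -0.05 and 0.05 m and y of tube3 in the frame of pan between -0.035 and 0.035 m and z of tube3 in the frame of pan between 0 and 0.045 m and x of tube4 in the frame of pan between -0.05 and 0.05 m and y of tube4 in the frame of pan between -0.035 and 0.035 m and z of tube4 in the frame of pan between 0 and 0.045 m and value of joint shutter above 0.04 m), for 0.2 s.
At the end, for the whole second after the job is handed in: The pan sits flat in the nest (within 6 mm of its centre, at most 4 mm above the pocket floor, tilted under 0.04 rad, square within 0.09 rad, handle to the front), all five tubes lie in the pan at rest, and the shutter is shut to within 5 mm (x of pan in the frame of nest between -0.006 and 0.006 m and y of pan in the frame of nest between -0.006 and 0.006 m and z of pan in the frame of nest below 0.004 m and angle between pan's own z axis and vertical below 0.04 rad and angle between the x axis of pan and the x axis of nest, either way round below 0.09 rad and x of pan_handle in the frame of nest between -0.2 and 0 m and x of tube0 in the frame of pan between -0.05 and 0.05 m and y of tube0 in the frame of pan between -0.035 and 0.035 m and z of tube0 in the frame of pan between 0 and 0.045 m and x of tube1 in the frame of pan between -0.05 and 0.05 m and y of tube1 in the frame of pan between -0.035 and 0.035 m and z of tube1 in the frame of pan between 0 and 0.045 m and x of tube2 in the frame of pan between -0.05 and 0.05 m and y of tube2 in the frame of pan between -0.035 and 0.035 m and z of tube2 in the frame of pan between 0 and 0.045 m and x of tube3 in the frame of pan between -0.05 and 0.05 m and y of tube3 in the frame of pan between -0.035 and 0.035 m and z of tube3 in the frame of pan between 0 and 0.045 m and x of tube4 in the frame of pan between -0.05 and 0.05 m and y of tube4 in the frame of pan between -0.035 and 0.035 m and z of tube4 in the frame of pan between 0 and 0.045 m and value of joint shutter below 0.005 m and linear speed of pan below 0.03 m/s and linear speed of each of tube0, tube1, tube2, tube3, tube4 below 0.05 m/s); the robot touches nothing.
It fails at once if a bystander was moved by more than 30 mm (distance of any of tube_rack, tip_box, spray_bottle, reagent_bottle, scissors, loose_cap, wipes_box from where it was at the start of the episode above 0.03 m).
It also fails if it takes over 61 s, if anything falls off the work surface, if the arm or the gripper's body presses on something with over 40 N, if the wrist force passes 120 N, or if a joint passes its speed limit or range.

### The arm

A 6-joint arm with a two-finger parallel gripper is mounted at the origin on the work surface. World frame = base frame: x ahead of the robot, y to its left, z up, the work surface at z = 0. Lengths are in m, angles in rad, forces in N, time in s.
With the tool pointing down it reaches from about 0.3 to 0.875 m from the base axis. Payload 6.4 kg.
Tool frame: the origin (TCP) lies midway between the tips of the shut fingers; the grasp point (between the pads) lies 19 mm behind it; z points along the fingers, y is the line along which they close (so a half turn about z gives the same grasp; the last joint's range is limited). The gripper opens to 85 mm and grips with 20 to 120 N. Pads are 22 mm wide; open, the fingers measure 114 mm over their backs; the gripper's body (76 mm by 85 mm) begins 54 mm behind the grasp point. The pads swing forward as they close: fully open they stand 13 mm farther back than shut.
Start: joints at [-1.455, 0.181, 1.607, -0, 1.354, -0.206], TCP at [0.182, -0.545, 0.231] pointing down, gripper open.
Joint ranges: [-2.99, 2.99], [-0.89, 2.07], [0.3, 2.58], [-1.14, 4.28], [0, 2.63], [-3.12, 3.12]. Speed limits (rad/s): [2.57, 2.57, 3.01, 3.14, 3.14, 3.14].

### API

Orientations are given as a unit quaternion [w, x, y, z].
In Python, from bench import ctrl gives the robot as it stands.
- The arm moves only by the tool drive_tool, never from a script. Its argument "plan" is a list that holds one entry, the list of rows, each a list of 4 numbers: the shift along the tool's x, y, z scaled (see below), then the turn about the tool's z scaled (see below). In form: [[[x, y, z, roll], ...]]. A call has 1 to 12 rows; each row is the pose to reach, as a shift and turn from the pose commanded when the call began, along the tool's axes at that moment, turning the shorter way round; what a row does not reach only later rows make up. The controller multiplies each number of a shift by 400 mm and each number of a turn by 180 degrees. A row lasts 1/12 s, in which the tool goes at most 41.7 mm and 7.16 degrees, less where a joint would pass 70% of its speed; a pose out of reach is approached as far as the arm can. A call with a number of a shift or a turn outside -1 to 1 is refused whole. A call with a gripper value outside its range is refused whole. "jaw" is the closure, from 0 (fully open) to 1 (shut), set as the call begins (left out, the last holds). The fingers move at their own pace and stop on an object; the grip force is fixed at half the most. Time passes only in rows, so rows that repeat a pose let the fingers close. It gives the time, the measured TCP pose, the force, the opening and the grip force at its end, in the units of the state.
- ctrl.get_obs(): the state, without advancing time (a new reading comes with each control period).
- ctrl.camera(name): name is "scene" or "top" or "wrist"; returns (picture, depth): 384x512x3 uint8, red, green, blue; 384x512 float32, m along the optical axis (not along the pixel's ray), 0 where there is no reading.
- ctrl.camera_info(name): a dict with "camera_matrix" (3x3 intrinsics, pixels), "R" (3x3) and "t" (3): a world point X has camera coordinates R X + t; the wrist camera has in their place "T_tool_cam" (4x4, takes a point from camera to tool coordinates, whose origin is the TCP and whose axes are the flange's). Camera axes: x right, y down, z forward; pixel columns grow to the right and rows downward; lengths in m; the calibration is good to about 2 mm. A picture is of the moment at which its call begins: read the wrist's pose just before it. camera_info takes no time and is no camera call.
- ctrl.hand_in(): hands the job in; it is judged then, once.
The state is a dict: "time_s": time; "q": joint angles; "dq": joint speeds; "joint_efforts": joint torques, N m; "eef_pos": TCP position; "eef_rot": TCP orientation; "wrist_force": force on the tool from outside, world axes, zero at the start; "torque": the same for the moment, N m; "opening": opening from 0.0 (shut) to 1.0 (fully open); "grasp_force": force on a finger pad.
Only numpy, scipy, OpenCV 4.12 (cv2) and the standard library are available. Lean on these libraries where they do the work, as an engineer would, in place of code of your own. Each camera call takes 0.05 s, during which the arm holds its last target. There are 200 camera calls.

## Working session

There is one attempt and no reset: what is moved stays moved. The work goes in short steps, Python scripts to look and compute and a tool call to move; the robot and the scene stay as the last step left them, time stands still between calls to the robot, and variables do not carry over. Pictures are saved under pics/ and viewed, at most 10 in all, crops included, and the job is handed in when it is done.

Besides the shell and the picture viewer there is one more tool, called by a JSON object that holds its "fn" and its "kwargs", one argument or row to a line. drive_tool: Moves the arm, as the interface text tells. Its arguments: {"type":"object","properties":{"plan":{"type":"array"},"jaw":{"type":"number"}},"required":["plan"]}

```bash
ls; mkdir -p pics
python3 - <<'E'
from bench import ctrl
import cv2,numpy as np
np.set_printoptions(precision=4,suppress=True)
print(ctrl.get_obs())
for n in ("scene","top"):
    im,d=ctrl.camera(n); cv2.imwrite(f"pics/{n}0.png",im[:,:,::-1]); np.savez(f"{n}0.npz",im=im,d=d)
    print(n,ctrl.camera_info(n),(d>0).mean())
print(ctrl.camera_info("wrist"))
E
```

```text
pics
{'time_s': 0.0, 'q': array([-1.4553,  0.1815,  1.608 , -0.    ,  1.3538, -0.2063]), 'dq': array([ 0.0015, -0.0002,  0.    , -0.0016, -0.0006, -0.0013]), 'joint_efforts': array([ -0.0011, -44.4867, -35.1338,  -0.0003,   0.0091,  -0.0001]), 'eef_pos': array([ 0.1818, -0.5449,  0.2304]), 'eef_rot': array([-0.0008,  0.9871,  0.1602,  0.    ]), 'wrist_force': array([-0.4392,  0.2918,  0.4945]), 'torque': array([ 0.0131,  0.0003, -0.0085]), 'grasp_force': 0.0, 'opening': 1.0045736434932189}
scene {'camera_matrix': array([[476.9447,   0.    , 255.4148],
       [  0.    , 476.9447, 194.4172],
       [  0.    ,   0.    ,   1.    ]]), 'R': array([[-0.8077,  0.5895,  0.0129],
       [ 0.3562,  0.5053, -0.786 ],
       [-0.4699, -0.6302, -0.6181]]), 't': array([ 0.4414, -0.1178,  2.0407])} 0.9745127360026041
top {'camera_matrix': array([[413.1042,   0.    , 249.9742],
       [  0.    , 413.1042, 191.6494],
       [  0.    ,   0.    ,   1.    ]]), 'R': array([[-0.0121, -0.9995, -0.0288],
       [-0.9851,  0.0168, -0.1709],
       [ 0.1713,  0.0264, -0.9849]]), 't': array([0.0394, 0.5432, 1.1914])} 0.9959767659505209
{'camera_matrix': array([[272.6454,   0.    , 259.7643],
       [  0.    , 272.6454, 190.4166],
       [  0.    ,   0.    ,   1.    ]]), 'T_tool_cam': array([[ 0.0005, -0.964 , -0.2659,  0.068 ],
       [ 1.    ,  0.0005,  0.0001,  0.0005],
       [ 0.0001, -0.2659,  0.964 , -0.1422],
       [ 0.    ,  0.    ,  0.    ,  1.    ]])}
```

View pics/scene0.png

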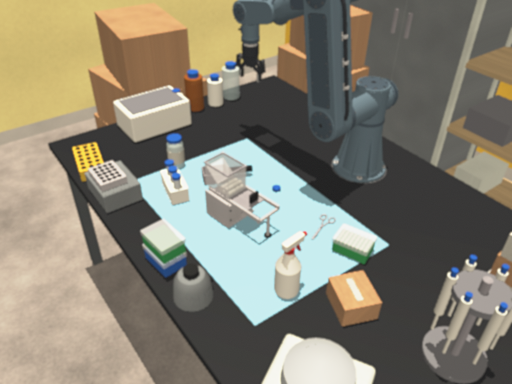

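View pics/top0.png

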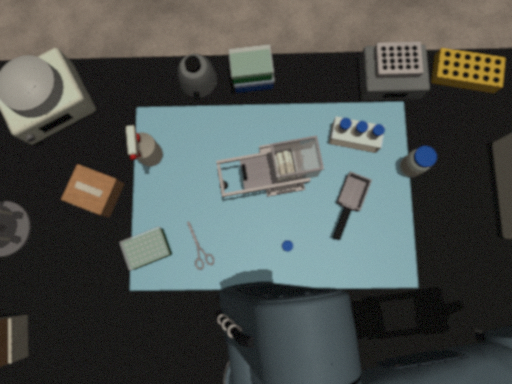

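The scene view shows the dispenser at about (235,200) with its rails running to about (270,215), and the pan behind it at (225,170). In the top view (up is +x, left is +y) the hopper is at (285,165), the rail end at (222,180), and the pan at (353,190) with its handle to (338,235).

```bash
cat > h.py <<'E'
import numpy as np,cv2
from bench import ctrl
np.set_printoptions(precision=4,suppress=True)
def Rq(q): 
    from scipy.spatial.transform import Rotation as R
    return R.from_quat([q[1],q[2],q[3],q[0]]).as_matrix()
def cam(name,obs=None):
    """K, R_wc (cam->world), camera centre"""
    i=ctrl.camera_info(name); K=i["camera_matrix"]
    if name=="wrist":
        T=i["T_tool_cam"]; A=Rq(obs["eef_rot"]); return K,A@T[:3,:3],A@T[:3,3]+obs["eef_pos"]
    return K,i["R"].T,-i["R"].T@i["t"]
def cloud(d,c):
    K,R,o=c; v,u=np.indices(d.shape)
    p=np.stack([(u-K[0,2])/K[0,0]*d,(v-K[1,2])/K[1,1]*d,d],-1)
    return p@R.T+o
def ray(px,c,z):
    K,R,o=c; r=R@np.linalg.solve(K,[px[0],px[1],1.]); return o+r*(z-o[2])/r[2]
def proj(X,c):
    K,R,o=c; p=K@(R.T@(np.asarray(X)-o)); return p[:2]/p[2]
E
python3 - <<'E'
from h import *
f=np.load("top0.npz"); im,d=f["im"],f["d"]; P=cloud(d,cam("top"))
g=np.load("scene0.npz"); P2=cloud(g["d"],cam("scene"))
for n,p in (("top",P),("scene",P2)):
    m=(p[...,2]>-.03)&(p[...,2]<.03)&(p[...,0]>.3)&(p[...,0]<.8)&(abs(p[...,1])<.3); print(n,np.median(p[m],0),m.sum())
c=im[130:260,200:400]; z=np.clip(P[130:260,200:400,2]/.22,0,1)*255
a=cv2.resize(c[:,:,::-1],None,fx=4,fy=4,interpolation=cv2.INTER_CUBIC)
b=cv2.applyColorMap(cv2.resize(z.astype(np.uint8),None,fx=4,fy=4,interpolation=0),cv2.COLORMAP_JET)
cv2.imwrite("pics/t1.png",a);cv2.imwrite("pics/t2.png",b)
# handle: dark pixels on mat
hsv=cv2.cvtColor(im,cv2.COLOR_RGB2HSV)
m=np.zeros(d.shape,bool);m[165:245,325:375]=1
dark=m&(hsv[...,2]<60)
v,u=np.nonzero(dark);print(len(u),P[dark].mean(0),P[dark][:,2].max())
h=P[...,2];mm=m&(h>.02);print(mm.sum(),np.percentile(P[mm],[1,50,99],axis=0))
r=cv2.minAreaRect(P[mm][:,:2].astype(np.float32)*1000);print(r,cv2.boxPoints(r))
E
```

```text
top [0.5064 0.0293 0.0013] 25894
scene [0.6085 0.0727 0.0016] 10771
262 [ 0.4594 -0.2418  0.0451] 1.2673728718139585
629 [[ 0.3316 -0.3268  0.0222]
 [ 0.4895 -0.2484  0.0422]
 [ 0.5988 -0.0011  1.2674]]
((436.27880859375, -184.55213928222656), (114.79237365722656, 406.5402526855469), 45.49026107788086) [[ 251.084   -82.9846]
 [ 541.0007 -367.9817]
 [ 621.4736 -286.1197]
 [ 331.5569   -1.1226]]
```

View pics/t1.png

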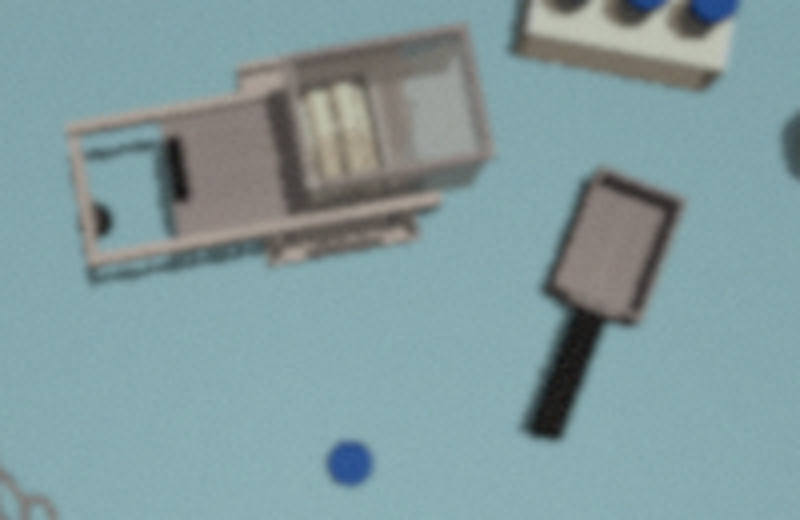

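View pics/t2.png

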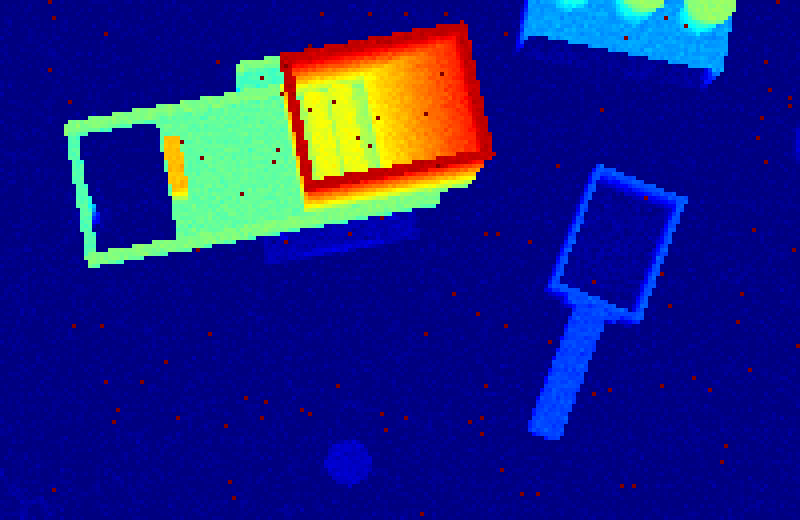

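The crops show the rim (red, z≈0.2) at (280–490, 25–190), the tab at about (175,168), the rail end at (80,195), the pan rim at (550–685, 165–320) and its handle running down to (545,435).

```bash
cat >> h.py <<'E'
def rect(P,m,box,z0,z1):
    q=P[m&(P[...,2]>z0)&(P[...,2]<z1)&(P[...,0]>box[0])&(P[...,0]<box[1])&(P[...,1]>box[2])&(P[...,1]<box[3])]
    return q,cv2.minAreaRect(q[:,:2].astype(np.float32)*1000)
E
python3 - <<'E'
from h import *
for n in ("top","scene"):
    f=np.load(n+"0.npz"); im,d=f["im"],f["d"]; P=cloud(cv2.medianBlur(d,3),cam(n)); A=np.ones(d.shape,bool)
    for nm,b,z0,z1 in (("rim",(.4,.7,-.2,.3),.192,.215),("tab",(.4,.7,-.05,.3),.135,.165),("rails",(.4,.7,-.2,.3),.095,.118),("pan",(.42,.6,-.35,-.13),.035,.06),("handle",(.3,.43,-.35,-.13),.03,.06),("panall",(.3,.6,-.35,-.13),.03,.06)):
        q,r=rect(P,A,b,z0,z1)
        print(n,nm,len(q),np.round(r[0],1),np.round(r[1],1),round(r[2],2),"zmed",round(float(np.median(q[:,2])),4),"mean",q.mean(0)[:2], "corners",np.round(cv2.boxPoints(r)).astype(int).tolist())
E
```

```text
top rim 482 [610.9 -95.5] [ 95.9 127. ] 9.29 zmed 0.2049 mean [ 0.6138 -0.0982] corners [[553, -41], [574, -166], [668, -150], [648, -25]]
top tab 96 [600.1   2.1] [ 88.2 101.8] 0.61 zmed 0.151 mean [0.5921 0.0141] corners [[555, 53], [557, -49], [645, -48], [644, 53]]
top rails 1629 [607.1 -13.5] [129.3 276.8] 9.73 zmed 0.105 mean [0.591  0.0104] corners [[520, 112], [567, -161], [694, -139], [647, 134]]
top pan 458 [ 503.1 -263.3] [ 71.3 190.7] 67.2 zmed 0.042 mean [ 0.4991 -0.2611] corners [[401, -259], [577, -333], [605, -267], [429, -194]]
top handle 95 [ 417.  -224.7] [24.2 34.7] 66.57 zmed 0.0419 mean [ 0.4151 -0.2239] corners [[396, -229], [428, -243], [438, -221], [406, -207]]
top panall 553 [ 495.6 -260.1] [ 71.5 207. ] 67.2 zmed 0.0419 mean [ 0.4905 -0.2573] corners [[386, -253], [577, -333], [605, -267], [414, -187]]
scene rim 368 [611.8 -99.2] [ 99.8 129.5] 11.04 zmed 0.2023 mean [ 0.6134 -0.0984] corners [[550, -45], [575, -172], [673, -153], [648, -26]]
scene tab 208 [606.3   1.4] [102.3  93.7] 89.7 zmed 0.1487 mean [ 0.6063 -0.0144] corners [[559, -50], [653, -50], [653, 52], [560, 53]]
scene rails 1002 [608.9 -14.4] [131.5 276.3] 9.98 zmed 0.1057 mean [0.6164 0.0046] corners [[520, 110], [568, -162], [698, -139], [650, 133]]
scene pan 29 [ 500.2 -275.3] [ 52.1 191.9] 66.41 zmed 0.0409 mean [ 0.5101 -0.2755] corners [[402, -261], [578, -338], [599, -290], [423, -213]]
scene handle 30 [ 414.6 -222.8] [26.9 20.6] 54.62 zmed 0.0402 mean [ 0.4181 -0.2198] corners [[398, -228], [415, -240], [431, -218], [414, -206]]
scene panall 61 [ 493.7 -272.5] [ 52.1 206.4] 66.41 zmed 0.039 mean [ 0.4878 -0.2625] corners [[389, -255], [578, -338], [599, -290], [410, -207]]
```

```bash
cat >> h.py <<'E'
TH=np.radians(9.6); O=np.array([.6062,-.0669,0])
def disp(x,y,z): # dispenser mm -> world m
    c,s=np.cos(TH),np.sin(TH); return O+np.array([c*x-s*y,s*x+c*y,z])/1000
def go(X,yaw=None):
    o=ctrl.get_obs(); R=Rq(o["eef_rot"]); cur=np.degrees(np.arctan2(R[1,0],R[0,0]))
    d=R.T@(np.asarray(X)-o["eef_pos"]); r=0 if yaw is None else -((yaw-cur+180)%360-180)
    print("t",round(o["time_s"],2),"TCP",o["eef_pos"],"yaw",round(cur,2),"q6",round(o["q"][5],2),"F",np.round(o["wrist_force"],1),"| plan",np.round(d/.4,4),round(r/180,4))
E
python3 - <<'E'
from h import *
go([.4384,-.2361,.15],157.2)
print(disp(-115,0,0),disp(-265,0,0),disp(0,115,134))
E
```

```text
t 0.1 TCP [ 0.1818 -0.545   0.2305] yaw 18.44 q6 -0.21 F [ 0.3  0.4 -1.2] | plan [ 0.8526 -0.5294  0.2023] -0.7709
[ 0.4928 -0.0861  0.    ] [ 0.3449 -0.1111  0.    ] [0.587  0.0465 0.134 ]
```

{"fn": "drive_tool", "kwargs": {
  "plan": [
    [[0.8526,-0.5294,0.2,-0.7709],[0.8526,-0.5294,0.2,-0.7709],[0.8526,-0.5294,0.2,-0.7709],[0.8526,-0.5294,0.2,-0.7709],[0.8526,-0.5294,0.2,-0.7709],[0.8526,-0.5294,0.2,-0.7709],[0.8526,-0.5294,0.2,-0.7709],[0.8526,-0.5294,0.2,-0.7709],[0.8526,-0.5294,0.2,-0.7709],[0.8526,-0.5294,0.2,-0.7709],[0.8526,-0.5294,0.2,-0.7709],[0.8526,-0.5294,0.2,-0.7709]]
  ],
  "jaw": 0.3
}}

```text
time_s: 1.1
eef_pos: [0.439, -0.2341, 0.1503]
eef_rot: [-0.001, 0.609, 0.793, 0.0]
wrist_force: [-0.7, 0.1, 0.1]
opening: 0.703
grasp_force: 0.0
```

```bash
python3 -c "
from h import *
go([.4384,-.2361,.15],157.2)"
```

```text
t 1.1 TCP [ 0.439  -0.2341  0.1503] yaw 104.98 q6 -0.99 F [-0.7  0.1  0.1] | plan [-0.0043 -0.0028  0.0007] -0.2901
```

{"fn": "drive_tool", "kwargs": {
  "plan": [
    [[-0.004,-0.003,0,-0.29],[-0.004,-0.003,0,-0.29],[-0.004,-0.003,0,-0.29],[-0.004,-0.003,0,-0.29],[-0.004,-0.003,0,-0.29],[-0.004,-0.003,0,-0.29],[-0.004,-0.003,0,-0.29],[-0.004,-0.003,0,-0.29],[-0.004,-0.003,0,-0.29],[-0.004,-0.003,0,-0.29]]
  ]
}}

```text
time_s: 1.93
eef_pos: [0.4375, -0.2384, 0.151]
eef_rot: [-0.0, 0.204, 0.979, 0.0]
wrist_force: [0.2, 0.0, -0.3]
opening: 0.699
grasp_force: 0.0
```

Run:
```python
from h import *
go([.4384,-.2361,.012],157.2)
o=ctrl.get_obs(); im,d=ctrl.camera("wrist"); cv2.imwrite("pics/w1.png",im[:,:,::-1])
P=cloud(cv2.medianBlur(d,3),cam("wrist",o))
for nm,b in (("panall",(.3,.62,-.36,-.15)),):
    q,r=rect(P,np.ones(d.shape,bool),b,.03,.06); print(nm,len(q),r,np.median(q[:,2])); print(cv2.boxPoints(r).round())
hs=P[(P[...,2]>.03)&(P[...,2]<.06)]
# handle centreline: bins along the pan x axis
u=np.array([np.cos(np.radians(-22.8)),np.sin(np.radians(-22.8))]);n=np.array([-u[1],u[0]])
w=(hs[:,:2]-[.4384,-.2361]);s=w@u;t=w@n
for a in np.arange(-.045,.06,.015):
    k=(s>a)&(s<a+.015)&(abs(t)<.03)
    if k.sum()>5: print(round(a,3),k.sum(),np.percentile(t[k],[3,97]).round(4),round(np.median(hs[k,2]),4))
```

```text
t 1.93 TCP [ 0.4375 -0.2384  0.151 ] yaw 156.49 q6 -1.9 F [ 0.2  0.  -0.3] | plan [0.     0.0061 0.3475] -0.004
panall 3804 ((488.09698486328125, -255.47792053222656), (71.20657348632812, 182.4045867919922), 65.95929718017578) 0.041591722258727565
[[ 390. -251.]
 [ 557. -325.]
 [ 586. -260.]
 [ 419. -186.]]
-0.045 229 [-0.0091  0.0123] 0.041
-0.03 409 [-0.0102  0.0133] 0.0414
-0.015 393 [-0.0096  0.0123] 0.0415
0.0 360 [-0.0098  0.0124] 0.0415
0.015 338 [-0.0101  0.0124] 0.0416
0.03 339 [-0.0104  0.0125] 0.0415
0.045 332 [-0.0107  0.0126] 0.0414
```

View pics/w1.png

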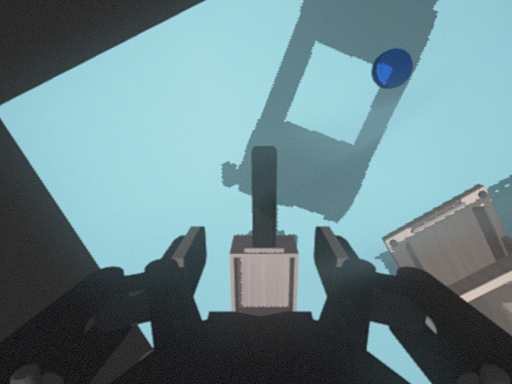

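The wrist view shows the handle (264, 150–245) centred between the fingers (pads at 195 and 325), the pan below it at (265,275), and the dispenser's front at the right.

{"fn": "drive_tool", "kwargs": {
  "plan": [
    [[0.0,-0.002,0.08,-0.004],[0.0,-0.002,0.16,-0.004],[0.0,-0.002,0.24,-0.004],[0.0,-0.002,0.31,-0.004],[0.0,-0.002,0.34,-0.004],[0.0,-0.002,0.3475,-0.004],[0.0,-0.002,0.3475,-0.004],[0.0,-0.002,0.3475,-0.004]]
  ]
}}

```text
time_s: 2.65
eef_pos: [0.4379, -0.2398, 0.0131]
eef_rot: [0.001, 0.197, 0.98, -0.0]
wrist_force: [-0.4, 0.5, 0.9]
opening: 0.702
grasp_force: 0.0
```

```bash
python3 -c "
from h import *
go([.4389,-.235,.012],157.2)"
```

```text
t 2.65 TCP [ 0.4379 -0.2398  0.0131] yaw 157.27 q6 -1.91 F [-0.4  0.5  0.9] | plan [0.0025 0.0121 0.0027] 0.0004
```

{"fn": "drive_tool", "kwargs": {
  "plan": [
    [[0.0025,0.012,0.002,0],[0.0025,0.012,0.002,0],[0.0025,0.012,0.002,0]]
  ]
}}

```text
time_s: 2.9
eef_pos: [0.4389, -0.2347, 0.0125]
eef_rot: [0.001, 0.197, 0.98, -0.0]
wrist_force: [0.5, 0.4, 0.5]
opening: 0.703
grasp_force: 0.0
```

{"fn": "drive_tool", "kwargs": {
  "plan": [
    [[0,0,0,0],[0,0,0,0],[0,0,0,0],[0,0,0,0],[0,0,0,0],[0,0,0,0],[0,0,0,0],[0,0,0,0]]
  ],
  "jaw": 1
}}

```text
time_s: 3.57
eef_pos: [0.4384, -0.2347, 0.0117]
eef_rot: [0.0, 0.197, 0.98, -0.0]
wrist_force: [-2.2, 0.4, 4.8]
opening: 0.273
grasp_force: 59.9
```

{"fn": "drive_tool", "kwargs": {
  "plan": [
    [[0,0,-0.04,0],[0,0,-0.08,0],[0,0,-0.11,0],[0,0,-0.11,0],[0,0,-0.11,0]]
  ]
}}

```text
time_s: 3.98
eef_pos: [0.4381, -0.2344, 0.0552]
eef_rot: [-0.0, 0.197, 0.98, -0.0]
wrist_force: [-0.2, -0.8, -4.2]
opening: 0.271
grasp_force: 59.4
```

Run:
```python
from h import *
go(disp(-265,0,57),189.6)
im,d=ctrl.camera("top"); np.savez("top1.npz",im=im,d=d); P=cloud(cv2.medianBlur(d,3),cam("top"))
q,r=rect(P,np.ones(d.shape,bool),(.48,.64,-.36,-.21),.06,.12); print(len(q),r,np.percentile(q[:,2],[5,50,95])); print(cv2.boxPoints(r).round(1))
i=np.argsort(q[:,0]);print(np.median(q[i[:40]],0),np.median(q[i[-40:]],0))
```

```text
t 3.98 TCP [ 0.4381 -0.2344  0.0552] yaw 157.3 q6 -1.91 F [-0.2 -0.8 -4.2] | plan [ 0.3339  0.1944 -0.0045] -0.1794
210 ((544.4544067382812, -279.7901611328125), (70.59586334228516, 101.81414794921875), 66.64307403564453) [0.062  0.0822 0.0872]
[[ 483.7 -292. ]
 [ 577.2 -332.4]
 [ 605.2 -267.6]
 [ 511.7 -227.2]]
[ 0.5289 -0.2376  0.0836] [ 0.5954 -0.2769  0.0831]
```

{"fn": "drive_tool", "kwargs": {
  "plan": [
    [[0.03,0.02,0.003,-0.018],[0.065,0.042,0.006,-0.04],[0.11,0.07,0.01,-0.065],[0.16,0.1,0.014,-0.09],[0.21,0.135,0.018,-0.12],[0.255,0.17,0.02,-0.15],[0.29,0.19,0.02,-0.168],[0.308,0.202,0.02,-0.178],[0.315,0.206,0.02,-0.1794],[0.315,0.206,0.02,-0.1794],[0.315,0.206,0.02,-0.1794],[0.315,0.206,0.02,-0.1794]]
  ]
}}

```text
time_s: 5.03
eef_pos: [0.3547, -0.1109, 0.0478]
eef_rot: [0.0, -0.083, 0.997, -0.0]
wrist_force: [-0.3, 0.2, -2.6]
opening: 0.273
grasp_force: 59.3
```

Run:
```python
from h import *
go(disp(-115.7,0,47),189.6)
im,d=ctrl.camera("top"); np.savez("top2.npz",im=im,d=d); P=cloud(cv2.medianBlur(d,3),cam("top"))
A=np.ones(d.shape,bool)
q,r=rect(P,A,(.42,.53,-.15,-.02),.06,.1); print("pan",len(q),r,np.percentile(q[:,2],[5,50,95])); print(cv2.boxPoints(r).round(1))
c,s=np.cos(TH),np.sin(TH)
def loc(X): w=(X[:,:2]-O[:2])*1000; return np.c_[c*w[:,0]+s*w[:,1],-s*w[:,0]+c*w[:,1]]
L=loc(q); print("pan in disp: x",np.percentile(L[:,0],[1,99]),"y",np.percentile(L[:,1],[1,99]))
for lo,hi in ((-1e3,-165),(-110,1e3)):
    k=(L[:,0]>lo)&(L[:,0]<hi); print("end y",L[k,1].min() if k.any() else 0,L[k,1].max() if k.any() else 0)
# dispenser re-fit, angle from the long rails: front rail edge (x -53) and base plate front edge
V=P.reshape(-1,3); D=loc(V)
k=(V[:,2]>.098)&(V[:,2]<.118)&(D[:,0]<-40)&(D[:,0]>-65)&(D[:,1]>-60)&(D[:,1]<185)
for a in range(-60,180,30):
    j=k&(D[:,1]>a)&(D[:,1]<a+30)
    if j.sum()>5: print("rail",a,np.percentile(D[j,0],[5,50,95]).round(1))
k=(V[:,2]>.195)&(V[:,2]<.215)&(abs(D[:,0])<60)&(D[:,1]<50)&(D[:,1]>-110)
print("rim",np.percentile(D[k],[1,99],axis=0))
k=(V[:,2]>.14)&(V[:,2]<.17)&(abs(D[:,0])<30)&(D[:,1]<150)&(D[:,1]>80)
print("tab",D[k].mean(0),np.percentile(D[k],[2,98],axis=0),V[k,2].mean())
k=(V[:,2]>.09)&(V[:,2]<.12)&(abs(D[:,0])<40)&(D[:,1]<200)&(D[:,1]>170)
print("stop bar",np.percentile(D[k],[2,50,98],axis=0))
```

```text
t 5.03 TCP [ 0.3547 -0.1109  0.0478] yaw -170.49 q6 -2.36 F [-0.3  0.2 -2.6] | plan [-0.3489  0.0041  0.0022] -0.0005
pan 172 ((471.2596435546875, -91.99114990234375), (96.07911682128906, 72.83909606933594), 9.098639488220215) [0.0637 0.0771 0.0803]
[[ 418.1  -63.6]
 [ 429.6 -135.5]
 [ 524.5 -120.4]
 [ 512.9  -48.4]]
pan in disp: x [-181.4126  -89.5276] y [-36.4188  34.3547]
end y -38.28566390054408 34.5631646745735
end y -36.48113482336787 33.88293135915221
rail -60 [-54.  -50.1 -46.1]
rail -30 [-53.9 -50.4 -46.1]
rail 0 [-54.2 -50.3 -45.4]
rail 30 [-53.5 -48.2 -40.9]
rail 60 [-53.5 -48.6 -40.8]
rail 90 [-53.7 -48.1 -40.5]
rail 120 [-53.4 -49.8 -44.8]
rail 150 [-53.2 -50.4 -45.4]
rim [[-47.7946 -91.7641]
 [ 46.4834  33.9333]]
tab [ -2.0226 115.2484] [[-19.3357 109.7183]
 [ 16.8287 120.8033]] 0.15088162306891964
stop bar [[-37.7709 181.7122]
 [ -1.3591 185.7787]
 [ 37.3518 190.106 ]]
```

{"fn": "drive_tool", "kwargs": {
  "plan": [
    [[-0.03,0.0035,0.002,0],[-0.07,0.0035,0.002,0],[-0.12,0.0035,0.002,0],[-0.17,0.0035,0.002,0],[-0.22,0.0035,0.002,0],[-0.27,0.0035,0.002,0],[-0.315,0.0035,0.002,0],[-0.34,0.0035,0.002,0],[-0.3475,0.0035,0.002,0],[-0.3475,0.0035,0.002,0],[-0.3475,0.0035,0.002,0]]
  ]
}}

```text
time_s: 6.0
eef_pos: [0.4897, -0.0853, 0.0462]
eef_rot: [-0.001, -0.084, 0.997, 0.0]
wrist_force: [0.9, -0.2, -3.4]
opening: 0.27
grasp_force: 59.3
```

Run:
```python
from h import *
go(disp(-116.3,0.3,22),189.6)
im,d=ctrl.camera("scene"); cv2.imwrite("pics/s3.png",cv2.resize(im[130:260,170:310,::-1],None,fx=5,fy=4.6,interpolation=cv2.INTER_CUBIC))
```

```text
t 6.0 TCP [ 0.4897 -0.0853  0.0462] yaw -170.42 q6 -2.15 F [ 0.9 -0.2 -3.4] | plan [-0.0043 -0.0025  0.0605] -0.0001
```

View pics/s3.png

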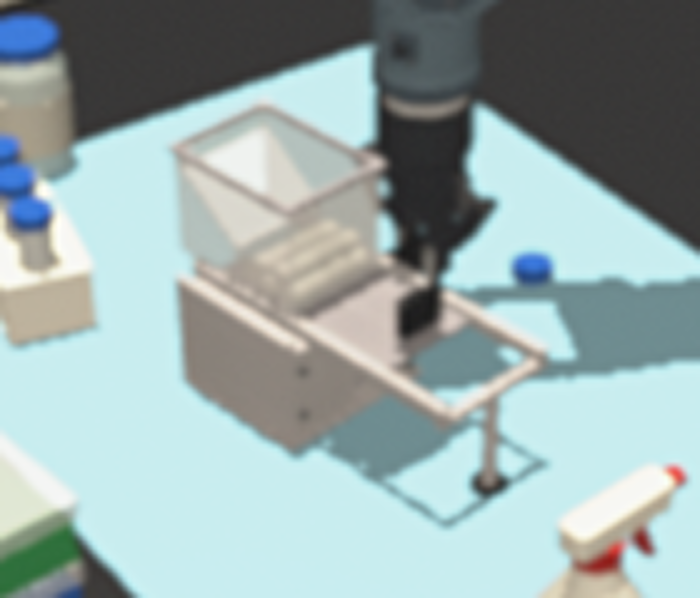

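The crop shows the gripper at about (425,180), in front of the dispenser and clear of the hopper, with the tab at (418,310) and the shutter still shut. Next I lower the pan.

{"fn": "drive_tool", "kwargs": {
  "plan": [
    [[-0.004,-0.001,0.006,0],[-0.004,-0.001,0.016,0],[-0.004,-0.001,0.026,0],[-0.004,-0.001,0.036,0],[-0.004,-0.001,0.044,0],[-0.004,-0.001,0.05,0],[-0.004,-0.001,0.055,0],[-0.004,-0.001,0.058,0],[-0.004,-0.001,0.059,0],[-0.004,-0.001,0.059,0]]
  ]
}}

```text
time_s: 6.88
eef_pos: [0.4923, -0.0854, 0.023]
eef_rot: [-0.0, -0.084, 0.996, 0.0]
wrist_force: [0.1, -0.2, -3.1]
opening: 0.269
grasp_force: 59.3
```

```bash
python3 -c "
from h import *
go(disp(-116.3,0.3,22),189.6); print(ctrl.get_obs()['torque'])"
```

```text
t 6.88 TCP [ 0.4923 -0.0854  0.023 ] yaw -170.4 q6 -2.15 F [ 0.1 -0.2 -3.1] | plan [ 0.0023 -0.001   0.0026] -0.0
[-0.0865  0.2449  0.027 ]
```

{"fn": "drive_tool", "kwargs": {
  "plan": [
    [[0.001,-0.001,0.002,0],[0.001,-0.001,0.004,0],[0.001,-0.001,0.004,0],[0.001,-0.001,0.004,0]]
  ]
}}

```text
time_s: 7.22
eef_pos: [0.4923, -0.0861, 0.0219]
eef_rot: [0.0, -0.084, 0.996, -0.0]
wrist_force: [-0.6, -0.0, 0.3]
opening: 0.273
grasp_force: 60.0
```

{"fn": "drive_tool", "kwargs": {
  "plan": [
    [[0,0,0,0],[0,0,0,0],[0,0,0,0],[0,0,0,0],[0,0,0,0]]
  ],
  "jaw": 0.3
}}

```text
time_s: 7.63
eef_pos: [0.492, -0.086, 0.0215]
eef_rot: [0.0, -0.084, 0.996, -0.0]
wrist_force: [0.5, 0.8, -0.4]
opening: 0.701
grasp_force: 0.0
```

{"fn": "drive_tool", "kwargs": {
  "plan": [
    [[0,0,-0.05,0],[0,0,-0.13,0],[0,0,-0.23,0],[0,0,-0.33,0],[0,0,-0.43,0],[0,0,-0.48,0],[0,0,-0.5,0],[0,0,-0.5,0]]
  ]
}}

```text
time_s: 8.3
eef_pos: [0.4932, -0.0864, 0.2236]
eef_rot: [0.002, -0.084, 0.996, -0.001]
wrist_force: [0.9, -0.6, -0.5]
opening: 0.703
grasp_force: 0.0
```

Run:
```python
from h import *
go(disp(0,115,200),189.6)
o=ctrl.get_obs(); im,d=ctrl.camera("wrist"); np.savez("w4.npz",im=im,d=d); cv2.imwrite("pics/w4.png",im[:,:,::-1])
C=cam("wrist",o);P=cloud(cv2.medianBlur(d,3),C)
c,s=np.cos(TH),np.sin(TH); V=P.reshape(-1,3); w=(V-O)*1000; D=np.c_[c*w[:,0]+s*w[:,1],-s*w[:,0]+c*w[:,1],w[:,2]]
k=(D[:,2]>40)&(D[:,2]<70)&(D[:,0]<-55)&(D[:,0]>-175)&(abs(D[:,1])<30)
for a in range(-170,-55,15):
    j=k&(D[:,0]>a)&(D[:,0]<a+15)
    if j.sum()>5: print("handle",a,np.percentile(D[j,1],[3,97]).round(1),np.median(D[j,2]).round(1))
print("handle end x",np.percentile(D[k&(D[:,0]<-120),0],1) if k.any() else 0)
k=(D[:,2]>45)&(D[:,2]<70)&(D[:,0]>-60)&(D[:,0]<-30)&(abs(D[:,1])<45)
print("pan rim",k.sum(),np.percentile(D[k],[2,50,98],axis=0) if k.any() else 0)
```

```text
t 8.3 TCP [ 0.4932 -0.0864  0.2236] yaw -170.4 q6 -2.15 F [ 0.9 -0.6 -0.5] | plan [-0.2865  0.2886  0.0595] -0.0
handle -155 [-11.2  10.6] 51.2
handle -140 [-11.3  10.8] 51.5
handle -125 [-11.4  10.9] 51.5
handle -110 [-11.6  11.1] 51.5
handle -95 [-11.7  10.1] 51.6
handle -80 [-11.8  10.2] 51.5
handle -65 [-11.9  10.3] 51.4
handle end x -152.7787083787708
pan rim 611 [[-59.7502 -35.4668  45.413 ]
 [-47.2016  -0.8051  52.6462]
 [-32.314   32.7866  55.0424]]
```

View pics/w4.png

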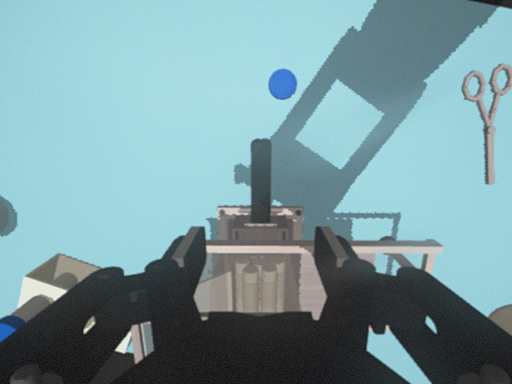

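The wrist view shows the pan handle at (261, 140–220) pointing straight out of the front. The pan's rim is in the nest at (220–300, 210–240) and the tubes are at (262,285). The handle top is level at z 51.5 mm, so the pan is seated flat. Next is the tab.

{"fn": "drive_tool", "kwargs": {
  "plan": [
    [[0,0,-0.06,0],[-0.03,0.03,-0.09,0],[-0.09,0.1,-0.09,0],[-0.16,0.17,-0.09,0],[-0.22,0.24,-0.09,0],[-0.27,0.28,-0.09,0],[-0.2865,0.2886,-0.09,0],[-0.2865,0.2886,-0.09,0],[-0.2865,0.2886,-0.09,0]]
  ]
}}

```text
time_s: 9.1
eef_pos: [0.5845, 0.0468, 0.2549]
eef_rot: [-0.002, -0.084, 0.996, 0.0]
wrist_force: [0.9, -0.6, 0.4]
opening: 0.701
grasp_force: 0.0
```

Run:
```python
from h import *
go(disp(-.6,115.2,121),189.6)
o=ctrl.get_obs(); im,d=ctrl.camera("wrist"); cv2.imwrite("pics/w5.png",im[:,:,::-1])
P=cloud(cv2.medianBlur(d,3),cam("wrist",o))
c,s=np.cos(TH),np.sin(TH); w=(P-O)*1000; D=np.stack([c*w[...,0]+s*w[...,1],-s*w[...,0]+c*w[...,1],w[...,2]],-1)
k=(D[...,2]>140)&(D[...,2]<165)&(abs(D[...,0])<40)&(D[...,1]<140)&(D[...,1]>90)
print("tab",k.sum(),np.percentile(D[k],[3,50,97],axis=0).round(1) if k.any() else 0)
```

```text
t 9.1 TCP [0.5845 0.0468 0.2549] yaw -170.37 q6 -1.86 F [ 0.9 -0.6  0.4] | plan [-0.006  -0.0016  0.3348] 0.0002
tab 504 [[-17.3 108.1 146.3]
 [  0.3 113.8 151.3]
 [ 19.9 118.6 152. ]]
```

View pics/w5.png

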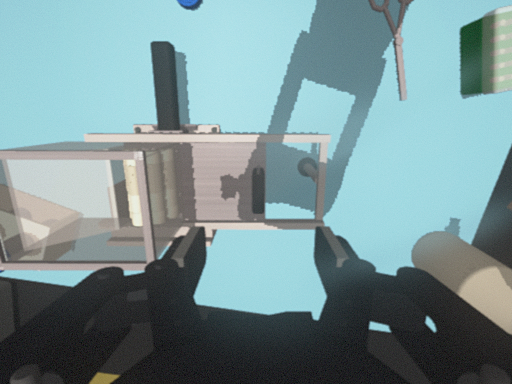

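The view shows the tab's top at (258,190), centred between the fingers (190 and 335). The hopper is at left (to 155) and the spray bottle is well to the right at (450,260).

{"fn": "drive_tool", "kwargs": {
  "plan": [
    [[-0.006,-0.0025,0.07,0],[-0.006,-0.0025,0.15,0],[-0.006,-0.0025,0.23,0],[-0.006,-0.0025,0.29,0],[-0.006,-0.0025,0.32,0],[-0.006,-0.0025,0.334,0],[-0.006,-0.0025,0.334,0],[-0.006,-0.0025,0.334,0]]
  ]
}}

```text
time_s: 9.82
eef_pos: [0.589, 0.0458, 0.1252]
eef_rot: [0.001, -0.083, 0.997, -0.0]
wrist_force: [1.0, -0.7, 0.8]
opening: 0.701
grasp_force: 0.0
```

```bash
python3 -c "
from h import *
go(disp(-.6,114.7,121),189.6)"
```

```text
t 9.82 TCP [0.589  0.0458 0.1252] yaw -170.45 q6 -1.86 F [ 1.  -0.7  0.8] | plan [0.0062 0.0017 0.0106] -0.0003
```

{"fn": "drive_tool", "kwargs": {
  "plan": [
    [[0.004,0.001,0.009,0],[0.004,0.001,0.009,0],[0.004,0.001,0.009,0]]
  ]
}}

```text
time_s: 10.07
eef_pos: [0.5871, 0.0465, 0.1213]
eef_rot: [0.001, -0.084, 0.996, -0.0]
wrist_force: [-0.1, -0.4, -0.8]
opening: 0.704
grasp_force: 0.0
```

{"fn": "drive_tool", "kwargs": {
  "plan": [
    [[0,0,0,0],[0,0,0,0],[0,0,0,0],[0,0,0,0],[0,0,0,0],[0,0,0,0],[0,0,0,0],[0,0,0,0],[0,0,0,0]]
  ],
  "jaw": 1
}}

```text
time_s: 10.82
eef_pos: [0.5868, 0.0465, 0.1205]
eef_rot: [0.0, -0.084, 0.997, -0.0]
wrist_force: [-0.8, -0.0, 4.0]
opening: 0.134
grasp_force: 58.9
```

```bash
python3 -c "
from h import *
go(disp(-.6,174.7,121),189.6)"
```

```text
t 10.82 TCP [0.5868 0.0465 0.1205] yaw -170.41 q6 -1.86 F [-0.8 -0.   4. ] | plan [ 0.0009  0.149  -0.0011] -0.0001
```

{"fn": "drive_tool", "kwargs": {
  "plan": [
    [[0,0.01,0,0],[0,0.03,0,0],[0,0.055,0,0],[0,0.08,0,0],[0,0.105,0,0],[0,0.127,0,0],[0,0.142,0,0],[0,0.147,0,0],[0,0.148,0,0],[0,0.148,0,0],[0,0.148,0,0],[0,0.148,0,0]]
  ]
}}

```text
time_s: 11.82
eef_pos: [0.5771, 0.1047, 0.1205]
eef_rot: [0.0, -0.084, 0.996, -0.0]
wrist_force: [0.4, -4.3, 5.1]
opening: 0.13
grasp_force: 59.8
```

Run:
```python
from h import *
go(disp(-.6,114.7,121),189.6)
o=ctrl.get_obs(); print(o["opening"],o["grasp_force"])
ims=[ctrl.camera(n)[0] for n in ("top","wrist")]
a=cv2.resize(ims[0][130:220,200:340,::-1],(560,360),interpolation=cv2.INTER_CUBIC)
b=cv2.resize(ims[1][:, :240,::-1],(225,360))
cv2.imwrite("pics/open.png",np.hstack([a,b]))
```

```text
t 11.82 TCP [0.5771 0.1047 0.1205] yaw -170.4 q6 -1.76 F [ 0.4 -4.3  5.1] | plan [ 0.0013 -0.1484 -0.001 ] 0.0
0.13016967225043655 59.841687083244324
```

View pics/open.png

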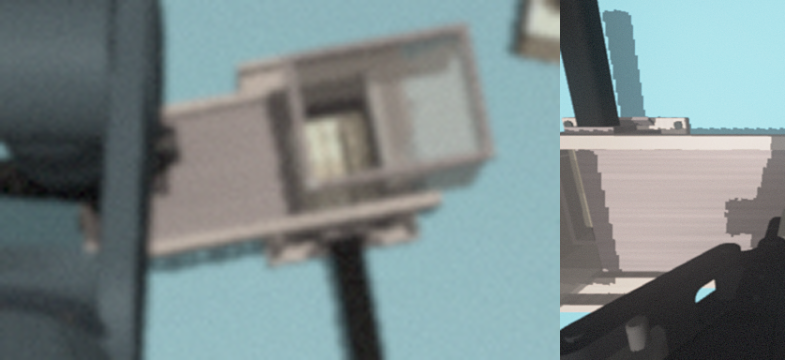

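In the picture the tubes lie low, in the pan, at (340,140), seen through the open outlet. I'll check their heights by depth.

Run:
```python
from h import *
im,d=ctrl.camera("top"); P=cloud(cv2.medianBlur(d,3),cam("top"))
c,s=np.cos(TH),np.sin(TH); w=(P-O)*1000; D=np.stack([c*w[...,0]+s*w[...,1],-s*w[...,0]+c*w[...,1],w[...,2]],-1)
v,u=proj(disp(0,0,40),cam("top"))[::-1]; print(u,v)
sl=np.s_[int(v)-14:int(v)+16,int(u)-14:int(u)+16]
print(D[sl][::2,::2,2].round().astype(int))
```

```text
282.20110196679354 171.24533162140838
[[105 103 203 204  46  39  34  32  26  26  32  53 129 142 146]
 [103 105 154 204  24  27  27  20  18  46  49  46 124 140 145]
 [105 105 138 205  44  40  33  30  30  45  48  47 114 140 145]
 [106 103 122 205  47  43  37  32  28  44  47  47  57 137 144]
 [103 104 109 205 203  40  37  31  28  43  47  46  56 136 143]
 [103 105 108 206 204  41  40  31  27  28  47  45  50 132 142]
 [104 104 106 155 205  41  38  33  30  29  47  47  48 121 141]
 [104 103 105 139 205  45  41  34  30  28  45  46  49 132 140]
 [106 104 104 124 204  44  42  38  32 203 205 206 207 206 207]
 [106 104 103 109 203 206 205 206 206 207 202 191 187 181 173]
 [105 105 105 107 183 202 187 183 180 173 169 165 158 154 147]
 [104 105 105 105 154 166 160 159 149 148 140 136 130 123 119]
 [105 105 105 104 127 138 132 125 119 115 113 113 113 109 110]
 [104 104 104 104 111 113 111 111 111 111 111 111 108 106  99]
 [110 110 110 110 110 109 110 108 100  98  58  54  53  49  32]]
```

The highest tube surface is at 48 mm: three tubes lie below and two above, all in the pan. Closing the shutter.

{"fn": "drive_tool", "kwargs": {
  "plan": [
    [[0,-0.01,0,0],[0,-0.03,0,0],[0,-0.055,0,0],[0,-0.08,0,0],[0,-0.105,0,0],[0,-0.125,0,0],[0,-0.14,0,0],[0,-0.146,0,0],[0,-0.149,0,0],[0,-0.15,0,0],[0,-0.15,0,0],[0,-0.15,0,0]]
  ]
}}

```text
time_s: 12.97
eef_pos: [0.5867, 0.0468, 0.1206]
eef_rot: [0.0, -0.084, 0.996, 0.001]
wrist_force: [-2.4, -0.6, 6.0]
opening: 0.127
grasp_force: 60.2
```

{"fn": "drive_tool", "kwargs": {
  "plan": [
    [[0,0,0,0],[0,0,0,0],[0,0,0,0],[0,0,0,0],[0,0,0,0]]
  ],
  "jaw": 0.5
}}

```text
time_s: 13.38
eef_pos: [0.5865, 0.046, 0.1199]
eef_rot: [-0.0, -0.084, 0.996, 0.0]
wrist_force: [0.6, -0.2, 0.6]
opening: 0.499
grasp_force: 0.0
```

{"fn": "drive_tool", "kwargs": {
  "plan": [
    [[0,0,-0.05,0],[0,0,-0.12,0],[0,0,-0.2,0],[0,0,-0.28,0],[0,0,-0.35,0],[0,0,-0.38,0],[0.1,0,-0.38,0],[0.2,0,-0.38,0],[0.3,0,-0.38,0],[0.4,0,-0.38,0],[0.4,0,-0.38,0],[0.4,0,-0.38,0]]
  ]
}}

```text
time_s: 14.38
eef_pos: [0.4272, 0.0192, 0.2716]
eef_rot: [-0.0, -0.083, 0.997, 0.0]
wrist_force: [0.8, -0.3, -0.3]
opening: 0.5
grasp_force: 0.0
```

Run:
```python
from h import *
o=ctrl.get_obs(); print(o["time_s"],o["eef_pos"],o["wrist_force"])
im,d=ctrl.camera("top"); P=cloud(cv2.medianBlur(d,3),cam("top"))
c,s=np.cos(TH),np.sin(TH); w=(P-O)*1000; D=np.stack([c*w[...,0]+s*w[...,1],-s*w[...,0]+c*w[...,1],w[...,2]],-1)
k=(D[...,2]>140)&(D[...,2]<170)&(abs(D[...,0])<30)&(D[...,1]<200)&(D[...,1]>80)
print("tab",k.sum(),np.percentile(D[k],[2,50,98],axis=0).round(1) if k.any() else 0)
k=(D[...,2]>40)&(D[...,2]<65)&(D[...,0]<-55)&(D[...,0]>-180)&(abs(D[...,1])<30)
print("handle",k.sum(),np.percentile(D[k],[2,50,98],axis=0).round(1) if k.any() else 0)
j=k&(D[...,0]<-120); print(np.median(D[j],axis=0),np.median(D[k&(D[...,0]>-100)],axis=0))
s_=ctrl.camera("scene")[0]
cv2.imwrite("pics/end.png",np.vstack([cv2.resize(im[120:270,180:400,::-1],(440,300),interpolation=cv2.INTER_CUBIC),cv2.resize(s_[130:280,150:370,::-1],(440,300),interpolation=cv2.INTER_CUBIC)]))
```

```text
14.3833 [0.4272 0.0192 0.2716] [ 0.7792 -0.2746 -0.2672]
tab 64 [[-22.1 110.8 144.9]
 [ -3.6 116.6 151.1]
 [ 17.3 122.3 154.1]]
handle 131 [[-155.2  -11.2   43.7]
 [-132.8   -1.9   52. ]
 [ -71.6   14.    55.5]]
[-140.8939    0.9882   51.8493] [-91.3833  -9.4727  49.879 ]
```

View pics/end.png

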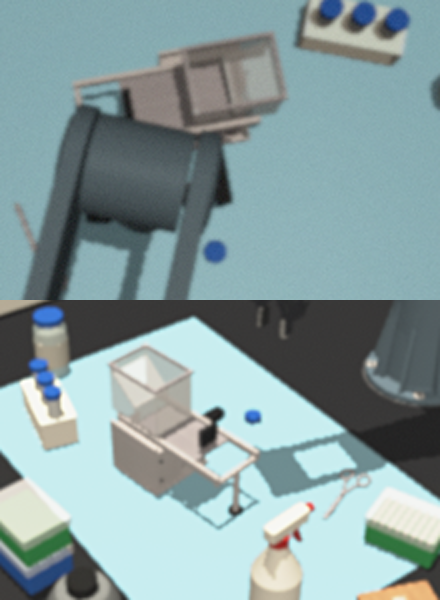

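The hopper is empty, the tab is about 1 mm from its shut position at (125,100) in the top part, and the bystanders are in place. One last check of the pan from the wrist camera.

{"fn": "drive_tool", "kwargs": {
  "plan": [
    [[0.02,-0.08,0,0],[0.05,-0.16,0,0],[0.05,-0.24,0,0],[0.05,-0.29,0,0],[0.05,-0.29,0,0],[0.05,-0.29,0,0],[0.05,-0.29,0,0]]
  ]
}}

```text
time_s: 15.07
eef_pos: [0.4291, -0.0982, 0.2718]
eef_rot: [-0.0, -0.084, 0.996, 0.001]
wrist_force: [0.4, 0.6, 0.6]
opening: 0.498
grasp_force: 0.0
```

Run:
```python
from h import *
go(disp(-180,0,270))
o=ctrl.get_obs(); im,d=ctrl.camera("wrist"); P=cloud(cv2.medianBlur(d,3),cam("wrist",o))
c,s=np.cos(TH),np.sin(TH); w=(P-O)*1000; D=np.stack([c*w[...,0]+s*w[...,1],-s*w[...,0]+c*w[...,1],w[...,2]],-1)
k=(D[...,2]>42)&(D[...,2]<65)&(D[...,0]<-55)&(D[...,0]>-180)&(abs(D[...,1])<30)
for a in range(-160,-50,20):
    j=k&(D[...,0]>a)&(D[...,0]<a+20)
    if j.sum()>5: print(a,np.percentile(D[j][:,1],[3,97]).round(1),np.median(D[j][:,2]).round(1))
print("end",np.percentile(D[k][:,0],1))
k=(D[...,2]>48)&(D[...,2]<62)&(D[...,0]<-40)&(D[...,0]>-58)&(abs(D[...,1])<45)&(abs(D[...,1])>14)
print("rim",k.sum(),np.percentile(D[k],[3,50,97],axis=0).round(1))
```

```text
t 15.07 TCP [ 0.4291 -0.0982  0.2718] yaw -170.41 q6 -2.23 F [0.4 0.6 0.6] | plan [0.0003 0.0034 0.0045] 0.0
-160 [-12.2  11.4] 51.2
-140 [-12.3  10.1] 51.4
-120 [-12.5  10.3] 51.6
-100 [-12.6  10.5] 51.4
-80 [-12.8  10.7] 51.4
-60 [-12.8  10.8] 51.5
end -152.3693287102763
rim 170 [[-51.6 -33.6  48.7]
 [-46.1 -14.3  53.8]
 [-41.7  31.7  55. ]]
```

The pan is still level and centred. Handing in.

```bash
python3 -c "
from bench import ctrl
print(ctrl.hand_in())"
```

```text
the job is handed in; nothing more can be done
None
```

The job is handed in at about 15 s of the 61 s limit: by the camera checks, the pan sits flat in its nest with the handle to the front, all five tubes are in it, and the shutter is shut to within about 1 mm; the hand-in call returned no verdict.

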